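# Shut the tool drawer and twist off a tight glaze jar cap

## Task

Push the chest's open tool drawer fully home until its catch clicks, so that nothing drips into it. Then open the jar with the widest black cap, which stands braced in the rack on the chest: grip the cap firmly and turn it anticlockwise only until its lugs come free of the thread, more than a sixth but not past a quarter of a turn, leaving the jar seated in its well, and lift the cap straight up. Finish holding the cap still and level, its lower edge about two to four centimetres above the mouth of the jar, without letting go, and leave everything else where it stands.

Things in the scene. Friction and masses are not known exactly. Their poses are not given: they have to be found in the camera images.
- kit_drawer (a joint): How far the drawer stands open, in m: 0 = fully home; starts 0.03 to 0.075. It slides along the chest's x axis, out of its front (-x), with about 1.2 N of friction. A spring roller catch resists from 12 mm before home (about 8 N gets past it), is passed 5 mm before home, then draws the drawer to its hard stop at 0 and holds it (about 7 N to pull out).
- drawer_front (a point): Middle of the outer face of the drawer's flat wooden front, 41 mm above the bench; moves with it. The front is 414 mm wide, its face square to the chest's x axis, from 27 mm below this point to 27 mm above it (45 mm outside the middle 110 mm, which is cut down as a finger notch); no handle. Home, the face is flush with the chest's front, 110 mm before the chest's origin.
- chest: Low bench-top chest of pale wood with one drawer, 220 mm deep (its x), 420 mm wide (its y), 100 mm high, fixed to the bench. Origin: centre of its underside; its front faces -x of its own frame, roughly towards the robot; z up. Brushes and wooden tools lie in the drawer.
- rack: Wooden jar rack screwed to the top of the chest, 80 x 264 x 38 mm, with three square wells in a row along its y, 88 mm apart, the middle one at its origin. Origin: centre of its underside. The wells are 58 mm square and 30 mm deep (floor 8 mm above the origin) and hold the square jars so that they cannot turn.
- jar: The jar to open: white plastic, square body 56 mm wide with rounded corners and 50 mm high, sloping shoulder, round neck 44 mm across whose rim is 76.5 mm above the origin. It stands loose (about 0.3 kg) in one of the three wells with 1 mm of play all round. It is the one with the widest cap. Origin: centre of its underside; z up; x and y square to its sides.
- cap: Its black ribbed plastic twist-off cap: 58 mm across, 20 mm high, 35 g. Origin: centre of its lower edge, on its axis; z up. Closed, its lower edge is 62.5 mm and its top 82.5 mm above the jar's origin. A springy gasket keeps it tight: turning takes 0.5 to 0.8 N m at first, less as it goes; grip it with 25 to 50 N. Anticlockwise from above opens it; clockwise it meets a stop.
- cap_edge (a point): Point on the cap's skirt at mid-height, 29 mm from its axis on its own x; closed, it lies on the jar's +x side (within 2 degrees), so it shows the turn. Three lugs in the cap come clear of the neck's threads about 60 degrees from closed, the cap rising 3 mm as it turns; near 100 they jam on the next threads. 70 to 85 is right. The jar gives 2 to 3 degrees in its well first.
- low_jar: Bystander: low square white jar in another well, 47 mm high, with a black cap 40 mm across. Origin: centre of its underside.
- slim_jar: Bystander: square white jar with a narrow neck and a small black cap 25 mm across, 90 mm high, in another well. Origin: centre of its underside.
- test_cup: Bystander: small buff clay cup, 54 mm across, 46 mm high, on the chest top behind the rack. Origin: centre of its underside.
- mug: Bystander: clay mug with a handle, 82 mm across, 95 mm high, on the bench to the left. Origin: centre of its underside.
- beaker: Bystander: clay beaker, 84 mm across, 110 mm high, on the bench to the right. Origin: centre of its underside.
- saucers: Bystander: stack of five clay saucers, 130 mm across, 62 mm high, on the bench to the right. Origin: centre of the underside.
- brush: Bystander: flat glaze brush 200 mm long, lying on the bench to the left, 20 mm high. Origin: middle of its length, at the bench.
- wood_rib: Bystander: dark wooden rib, 36 x 110 x 9 mm (long side its y), lying on the chest top in front of the rack. Origin: centre of its underside.
There are look-alikes about, which are no part of the job. Several things have the shape of the cap; the one meant has the colours described above.

How it is judged:
By the outcome, as a careful person would: the job done as asked, in the order asked, and still so for the second after the job is handed in, while the arm keeps its last pose, push and grip.
It also fails if it takes over 50 s, if anything falls off the work surface, if the arm or the gripper's body presses on something with over 40 N, if the wrist force passes 120 N, or if a joint passes its speed limit or range.

## Robot

A 7-joint arm with a two-finger parallel gripper is mounted at the origin on the work surface. World frame = base frame: x ahead of the robot, y to its left, z up, the work surface at z = 0. Lengths are in m, angles in rad, forces in N, time in s.
With the tool pointing down it reaches from about 0.425 to 0.95 m from the base axis. Payload 16.7 kg.
Tool frame: the origin (TCP) lies at the very end of the fingers, on their centre line; the grasp point (between the pads) lies ctrl.hold_point_z behind it (ctrl.hold_point_z is the distance from the TCP to the grasp point, in m); z points along the fingers, y is the direction in which the jaws open and shut (so a half turn about z gives the same grasp; the last joint's range is limited). The gripper opens to 94 mm and grips with 3 to 60 N. Pads are 16 mm wide; open, the fingers measure 119 mm over their backs; the gripper's body (75 mm by 177 mm) begins 78 mm behind the grasp point.
Start: joints at [0.971, 0.426, 0.074, 1.606, -0.034, 1.111, -0.067], TCP at [0.294, -0.608, 0.205] pointing down, gripper open.
Joint ranges: [-2.85, 2.85], [-0.5, 2.14], [-1.23, 1.37], [0.21, 2.46], [-1.02, 4.16], [0.16, 2.05], [-2.73, 2.73]. Speed limits (rad/s): [1.89, 1.89, 2.39, 2.39, 3.01, 3.01, 3.01].

## Interface

Orientations are given as a 3x3 rotation matrix whose columns are the frame's x, y, z axes.
In Python, from workcell import ctrl, get_image, get_calibration gives the robot as it stands.
- The arm moves only by the shell command python3 -m jog 'ROWS' [OPENING] [FORCE]. ROWS is JSON, a list of rows, each a list of 2 entries, a list of its own where there are three numbers: the shift along the tool's x, y, z in mm, then the turn about the tool's z in rad. In form: [[[tx, ty, tz], spin], ...]. A call has 1 to 12 rows; each row shifts and turns the commanded pose from where the row before left it, along the tool's axes as they then stand; what a row does not reach is not made up. A row lasts 1/12 s, in which the tool goes at most 41.7 mm and 7.16 degrees, less where a joint would pass 70% of its speed; a pose out of reach is approached as far as the arm can. A call with a gripper value outside its range is refused whole. OPENING is the opening, from 0 (shut) to 1 (fully open), set as the call begins (- or left out, the last holds). The fingers move at their own pace and stop on an object; FORCE is the grip in N (left out, the last holds). Time passes only in rows, so rows that do not move let the fingers close. It gives the time, the measured TCP pose, the force and the opening at its end, in the units of the state.
- ctrl.sense(): the state, without advancing time (a new reading comes with each control period).
- get_image(name): name is "scene" or "top"; returns (picture, depth): 400x640x3 uint8, red, green, blue; 400x640 float32, m along the optical axis (not along the pixel's ray), 0 where there is no reading.
- get_calibration(name): a dict with "mtx" (3x3 intrinsics, pixels), "dist" ([k1, k2, p1, p2, k3] as OpenCV has them; the pictures are not rectified), "extrinsics" (4x4, takes a point from camera to world coordinates). Camera axes: x right, y down, z forward; pixel columns grow to the right and rows downward; lengths in m; the calibration is good to about 2 mm. A picture is of the moment at which its call begins. get_calibration takes no time and is no camera call.
- ctrl.sign_off(): hands the job in, once; it reports no verdict.
The state is a dict: "t": time; "joints": joint angles; "qd": joint speeds; "tau": joint torques, N m; "position": TCP position; "orientation": TCP orientation; "ft_force": force on the tool from outside, world axes, zero at the start; "ft_torque": the same for the moment, N m; "width": finger opening in m.
Only numpy, scipy, OpenCV 4.12 (cv2) and the standard library are available. Lean on these libraries where they do the work, as an engineer would, in place of code of your own. Each camera call takes 0.05 s, during which the arm holds its last target. There are 200 camera calls.

## Working session

There is one attempt and no reset: what is moved stays moved. The work goes in short steps, Python scripts to look and compute and a shell command to move; the robot and the scene stay as the last step left them, time stands still between calls to the robot, and variables do not carry over. Pictures are saved under pics/ and viewed, about 8 in all and at most 12, crops included, and the job is handed in when it is done.

```bash
mkdir -p pics; cat > h.py <<'E'
import numpy as np, cv2
from workcell import ctrl, get_image, get_calibration
def grab(n):
    im,d=get_image(n); return im,d
def rays(n,uv):
    c=get_calibration(n); K=np.array(c["mtx"],float); D=np.array(c["dist"],float); E=np.array(c["extrinsics"],float)
    p=cv2.undistortPoints(np.array(uv,float).reshape(-1,1,2),K,D).reshape(-1,2)
    r=np.c_[p,np.ones(len(p))]
    return E[:3,3],r@E[:3,:3].T
def onz(n,uv,z):
    o,r=rays(n,uv); return o+r*((z-o[2])/r[:,2])[:,None]
def withd(n,uv,d):
    o,r=rays(n,uv); return o+r*np.array(d)[:,None]
def cloud(n,d):
    v,u=np.mgrid[0:d.shape[0],0:d.shape[1]]
    P=withd(n,np.c_[u.ravel(),v.ravel()],d.ravel()).reshape(d.shape+(3,))
    P[d==0]=np.nan
    return P
E
python3 - <<'E'
from h import *
for n in("scene","top"):
    im,d=grab(n); np.savez(n+'0.npz',im=im,d=d); cv2.imwrite(f'pics/{n}0.png',im[:,:,::-1])
    print(n,np.round(get_calibration(n)["extrinsics"],3).tolist(),get_calibration(n)["mtx"][0][0])
s=ctrl.sense();print(s,ctrl.hold_point_z)
E
```

```text
scene [[-0.269, 0.797, -0.541, 1.22], [0.963, 0.218, -0.158, 0.19], [-0.008, -0.564, -0.826, 1.161], [0.0, 0.0, 0.0, 1.0]] 464.06836442433627
top [[-0.003, -0.982, 0.187, 0.347], [-1.0, 0.006, 0.014, -0.022], [-0.015, -0.187, -0.982, 1.294], [0.0, 0.0, 0.0, 1.0]] 453.7493664602988
{'t': 0.1, 'joints': array([ 0.97052846,  0.42666828,  0.07384794,  1.60654812, -0.0340937 ,
        1.11079009, -0.06704961]), 'qd': array([ 0.00036694, -0.00207651,  0.00073728, -0.00196689, -0.00074269,
       -0.00066523, -0.00011212]), 'tau': array([ 6.64390900e-03, -9.37460589e+01,  3.67622048e+00, -4.55041122e+01,
       -4.86985676e-02,  1.67748774e-02,  3.19028345e-05]), 'position': array([ 0.29387051, -0.60722957,  0.20484401]), 'orientation': array([[ 9.00101483e-01,  4.35679912e-01, -5.77892820e-04],
       [ 4.35680287e-01, -9.00100932e-01,  9.99773101e-04],
       [-8.45808089e-05, -1.15167376e-03, -9.99999333e-01]]), 'ft_force': array([ 0.05156545, -1.29980367,  0.17525021]), 'ft_torque': array([-0.0269743 ,  0.02797432, -0.04328239]), 'width': 0.09381330457863639} 0.0188
```

View pics/scene0.png

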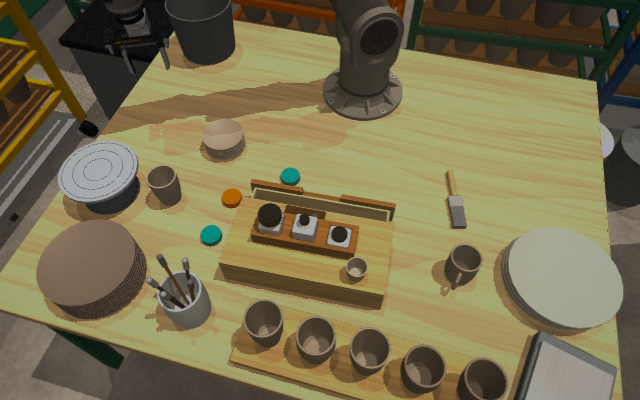

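View pics/top0.png

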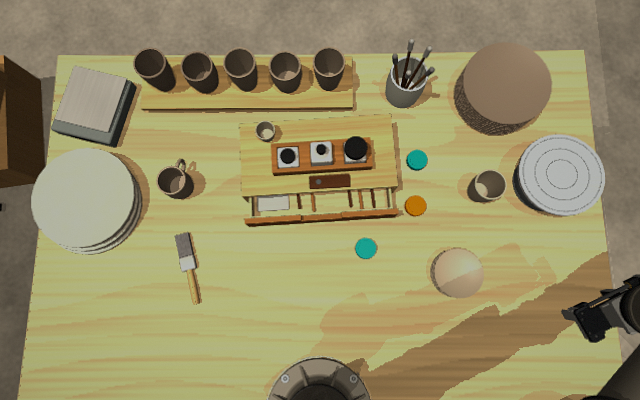

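The scene view shows the robot at the top and the chest at about (310,245). The top view shows the chest at (320,165), with the drawer pulled out towards the robot.

Cap candidates in the top view:
- **Black discs in the rack:** (356,149) is widest, then (288,156) and (321,147).
- **Loose discs on the bench:** teal at (417,160) and (366,248), orange at (415,205).

The one at (356,149) fits: it is black, the widest, and stands in the rack. In the scene view it is at (270,217). I'll measure it and confirm it in a crop.

```bash
cat > m.py <<'E'
from h import *
from scipy.spatial import cKDTree
C={}
for n in("scene","top"):
    f=np.load(n+'0.npz'); C[n]=(f['im'],f['d'],cloud(n,f['d']))
# cap: dark mask near high z
for n,box in(("top",(335,130,380,170)),("scene",(250,198,292,235))):
    im,d,P=C[n]; x0,y0,x1,y1=box
    sub=P[y0:y1,x0:x1]; dark=im[y0:y1,x0:x1].max(2)<70
    z=sub[...,2]; print(n,'z hi',np.round(np.nanpercentile(z[dark],[50,80,90,95,99]),4))
    zt=np.nanpercentile(z[dark],90)
    m=(np.abs(z-zt)<0.006)&dark
    v,u=np.nonzero(m); cnt=np.c_[u+x0,v+y0].astype(np.float32)
    (c,r)=cv2.minEnclosingCircle(cnt); 
    Q=onz(n,cnt,zt); (cc,rr)=cv2.minEnclosingCircle(Q[:,:2].astype(np.float32))
    print(' px',c,r,'world mean',sub[m].mean(0).round(4),'planecirc',np.round(cc,4),round(rr,4),'N',m.sum())
# triangulate the centres
# chest top
im,d,P=C["top"]
def rect(mask,name):
    q=P[mask][:,:2]; r=cv2.minAreaRect((q*1000).astype(np.float32)); print(name,mask.sum(),np.round(r[0],1),np.round(r[1],1),round(r[2],2))
reg=np.zeros(d.shape,bool); reg[100:232,232:410]=1
m=reg&(np.abs(P[...,2]-.1)<.006); m=cv2.morphologyEx(m.astype(np.uint8),cv2.MORPH_OPEN,np.ones((3,3)))>0; rect(m,'chesttop'); print(P[m][:,2].mean())
m2=reg&(np.abs(P[...,2]-.138)<.005);m2[:,:262]=0;m2[:132]=0;m2[180:]=0; rect(m2,'rack')
# drawer front top z~0.068/.086 nearest robot
ys=[]
for u in range(246,400,6):
    col=P[185:232,u]; c=im[185:232,u]
    k=np.where(col[:,2]>0.05)[0]
    print(u,185+k.max(),col[k.max()].round(4), end=' | ')
big=cv2.resize(im[110:240,230:410],None,fx=4,fy=4,interpolation=cv2.INTER_CUBIC); cv2.imwrite('pics/crop_top.png',big[:,:,::-1])
E
python3 m.py
```

```text
top z hi [0.1907 0.1929 0.194  0.1951 0.1964]
 px (356.0, 146.5) 11.412812232971191 world mean [ 0.6765 -0.0991  0.1918] planecirc [ 0.6768 -0.0994] 0.0289 N 359
scene z hi [0.1911 0.1931 0.1938 0.1945 0.1953]
 px (269.0, 213.5) 11.543496131896973 world mean [ 0.6764 -0.0945  0.1917] planecirc [ 0.6784 -0.0943] 0.0301 N 358
chesttop 6871 [ 6.846e+02 -3.000e-01] [206.7 420.2] 3.58
0.10037056867047073
rack 1647 [ 6.837e+02 -1.000e-01] [105.2 286.2] 3.23
246 224 [0.4981 0.1944 0.0673] | 252 224 [0.499  0.1793 0.0596] | 258 223 [0.5007 0.1619 0.067 ] | 264 223 [0.5013 0.1463 0.0614] | 270 223 [0.5013 0.1299 0.0608] | 276 223 [0.5026 0.1147 0.0503] | 282 222 [0.504  0.0972 0.0601] | 288 222 [0.5043 0.081  0.0569] | 294 221 [0.5061 0.0641 0.0638] | 300 221 [0.5064 0.0478 0.0612] | 306 221 [0.5077 0.0319 0.0506] | 312 220 [0.5095 0.0151 0.0574] | 318 220 [ 0.5098 -0.0013  0.0542] | 324 219 [ 0.511  -0.0179  0.0651] | 330 219 [ 0.512  -0.0343  0.0575] | 336 219 [ 0.5126 -0.0509  0.0524] | 342 218 [ 0.5144 -0.0672  0.0589] | 348 218 [ 0.5148 -0.0838  0.0556] | 354 217 [ 0.5158 -0.0996  0.0674] | 360 217 [ 0.5173 -0.1167  0.0563] | 366 217 [ 0.518  -0.1336  0.0508] | 372 216 [ 0.5194 -0.1493  0.06  ] | 378 216 [ 0.5198 -0.166   0.0564] | 384 215 [ 0.5215 -0.1816  0.0633] | 390 215 [ 0.5221 -0.1986  0.0584] | 396 215 [ 0.5231 -0.2161  0.0511] |
```

View pics/crop_top.png

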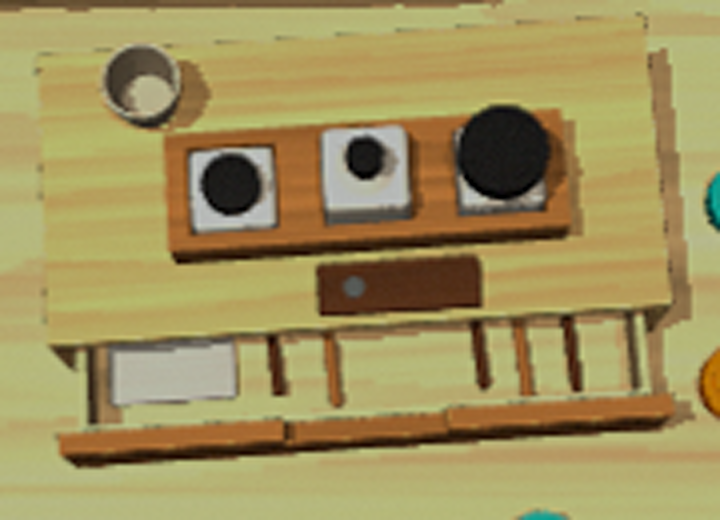

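The crop confirms it: the black cap at crop (503,152), which is top (356,148), is the widest and sits in the rack's right-hand well. Its top measures z ≈ 0.191 with radius about 29 mm; 0.1905 was expected. The chest is yawed about +3.5°, and the drawer face is near x 0.51 at y 0. I'll move to stand before the drawer with the fingers shut.

```bash
python3 -m jog '[[[20.6,-23,0],0],[[20.6,-23,0],0],[[20.6,-23,0],0],[[20.6,-23,0],0],[[20.6,-23,0],0],[[20.6,-23,0],0],[[20.6,-23,0],0],[[20.6,-23,0],0],[[20.6,-23,0],0],[[20.6,-23,0],0]]' 0 20
```

```text
t: 0.93
position: [0.3793, -0.3092, 0.2054]
orientation: [[0.9, 0.436, -0.0], [0.436, -0.9, 0.0], [-0.0, -0.0, -1.0]]
ft_force: [0.2, -0.2, -0.3]
width: 0.0309
```

```bash
python3 -m jog '[[[20.6,-23,0],0],[[20.6,-23,0],0],[[20.6,-23,0],0],[[20.6,-23,0],0],[[20.6,-23,0],0],[[20.6,-23,0],0],[[20.6,-23,0],0],[[20.6,-23,0],0],[[20.6,-23,0],0],[[20.6,-23,0],0],[[0,0,0],0]]'
```

```text
t: 1.85
position: [0.4656, -0.0085, 0.2056]
orientation: [[0.898, 0.441, 0.001], [0.441, -0.898, 0.002], [0.001, -0.001, -1.0]]
ft_force: [-0.5, 0.6, -0.2]
width: 0.0005
```

```bash
python3 - <<'E'
from h import *
exec(open('m.py').read().split('# cap:')[0])
# chest top corners / back edge and front edge by colour+depth, line fits in top view
im,d,P=C["top"]
for nm,sgn in(("back",1),("front",-1)):
    pts=[]
    for u in range(250,392,4):
        col=P[100:215,u]; k=np.where(np.abs(col[:,2]-.1)<.007)[0]
        pts.append(col[k.min() if sgn>0 else k.max()][:2])
    pts=np.array(pts); l=cv2.fitLine(pts.astype(np.float32),cv2.DIST_HUBER,0,.01,.01).ravel()
    x_at0=l[2]-l[3]*l[0]/l[1]; print(nm,'x at y=0',x_at0.round(4),'yaw',np.degrees(np.arctan(-l[0]/l[1])).round(2))
# cap centres by dark contour, mid of rows/cols on plane .1905, both views
for n,box in(("top",(335,130,380,165)),("scene",(250,198,292,238))):
    im,d,P=C[n]; x0,y0,x1,y1=box
    z=P[y0:y1,x0:x1,2]; m=(z>.183)&(im[y0:y1,x0:x1].max(2)<80)
    m=cv2.morphologyEx(m.astype(np.uint8),cv2.MORPH_OPEN,np.ones((3,3)))
    c=max(cv2.findContours(m,0,cv2.CHAIN_APPROX_NONE)[0],key=cv2.contourArea)
    e=cv2.fitEllipse(c); ctr=np.array(e[0])+[x0,y0]
    print(n,ctr.round(2),np.round(e[1],1),onz(n,[ctr],.1905).round(4))
    C[n+'c']=ctr
a,r=rays("top",[C['topc']]);b,s=rays("scene",[C['scenec']]);r=r[0]/np.linalg.norm(r);s=s[0]/np.linalg.norm(s)
t=np.linalg.lstsq(np.c_[r,-s],b-a,rcond=None)[0];p,q=a+t[0]*r,b+t[1]*s;print('tri',p.round(4),q.round(4),np.linalg.norm(p-q).round(4))
E
```

```text
back x at y=0 0.7854 yaw 3.43
front x at y=0 0.5825 yaw 3.47
top [355.77 147.22] [21.1 22.5] [[ 0.6762 -0.0993  0.1905]]
scene [269.11 213.83] [20.3 22.6] [[ 0.6771 -0.0941  0.1905]]
tri [ 0.6768 -0.0994  0.1886] [ 0.6756 -0.0949  0.1879] 0.0047
```

```bash
python3 -m jog '[[[0,0,15],0.099],[[0,0,15],0.099],[[0,0,15],0.099],[[0,0,15],0.099],[[0,0,28],0],[[0,0,28],0],[[0,0,28],0],[[0,0,22],0],[[0,0,0],0]]'
```

```text
t: 2.6
position: [0.4619, -0.014, 0.036]
orientation: [[0.998, 0.055, -0.006], [0.055, -0.998, 0.0], [-0.006, -0.001, -1.0]]
ft_force: [-1.7, 0.2, -0.6]
width: 0.0011
```

```bash
python3 -m jog '[[[10,0,0],0],[[10,0,0],0],[[10,0,0],0],[[8,0,0],0],[[8,0,0],0],[[8,0,0],0],[[0,0,0],0]]'
```

```text
t: 3.18
position: [0.5204, -0.0108, 0.0399]
orientation: [[0.999, 0.055, 0.002], [0.055, -0.999, 0.0], [0.002, -0.0, -1.0]]
ft_force: [-0.3, -1.2, -0.3]
width: 0.0001
```

```bash
python3 -m jog '[[[6,0,0],0],[[6,0,0],0],[[6,0,0],0],[[5,0,0],0],[[0,0,0],0]]'
```

```text
t: 3.6
position: [0.5426, -0.0096, 0.0396]
orientation: [[0.998, 0.055, 0.001], [0.055, -0.998, 0.0], [0.001, -0.0, -1.0]]
ft_force: [0.2, 0.3, -0.1]
width: 0.0006
```

```bash
python3 -m jog '[[[3,0,0],0],[[3,0,0],0],[[3,0,0],0],[[0,0,0],0]]'
```

```text
t: 3.93
position: [0.551, -0.0092, 0.0396]
orientation: [[0.999, 0.055, 0.001], [0.055, -0.999, 0.0], [0.001, -0.0, -1.0]]
ft_force: [-0.4, -0.1, 0.4]
width: 0.0006
```

```bash
python3 -m jog '[[[3,0,0],0],[[3,0,0],0],[[0,0,0],0]]'
```

```text
t: 4.18
position: [0.5549, -0.0091, 0.0392]
orientation: [[0.998, 0.055, -0.003], [0.055, -0.998, -0.001], [-0.003, 0.0, -1.0]]
ft_force: [-10.1, -0.2, 7.7]
width: 0.0006
```

```bash
python3 -m jog '[[[2,0,0],0],[[2,0,0],0],[[0,0,0],0]]'; python3 - <<'E'
from h import *
for n in("scene","top"):
    im,d=grab(n); np.savez(n+'1.npz',im=im,d=d)
P=cloud("top",d)
for u in range(246,400,12):
    col=P[175:232,u]; k=np.where(col[:,2]>0.05)[0]; print(u,col[k.max()].round(3))
cv2.imwrite('pics/t1.png',cv2.resize(im[110:240,230:410],None,fx=4,fy=4,interpolation=cv2.INTER_CUBIC)[:,:,::-1])
E
```

```text
t: 4.43
position: [0.555, -0.0093, 0.0386]
orientation: [[0.998, 0.055, -0.01], [0.055, -0.999, -0.002], [-0.011, 0.001, -1.0]]
ft_force: [-32.1, -0.6, 25.6]
width: 0.0005
246 [0.556 0.199 0.051]
258 [0.558 0.165 0.056]
270 [0.559 0.13  0.066]
282 [0.561 0.099 0.051]
294 [0.522 0.059 0.138]
306 [0.443 0.011 0.537]
318 [ 0.42  -0.011  0.615]
330 [ 0.417 -0.028  0.642]
342 [ 0.415 -0.045  0.654]
354 [ 0.413 -0.061  0.676]
366 [ 0.413 -0.077  0.674]
378 [ 0.419 -0.1    0.618]
390 [ 0.579 -0.2    0.065]
```

View pics/t1.png

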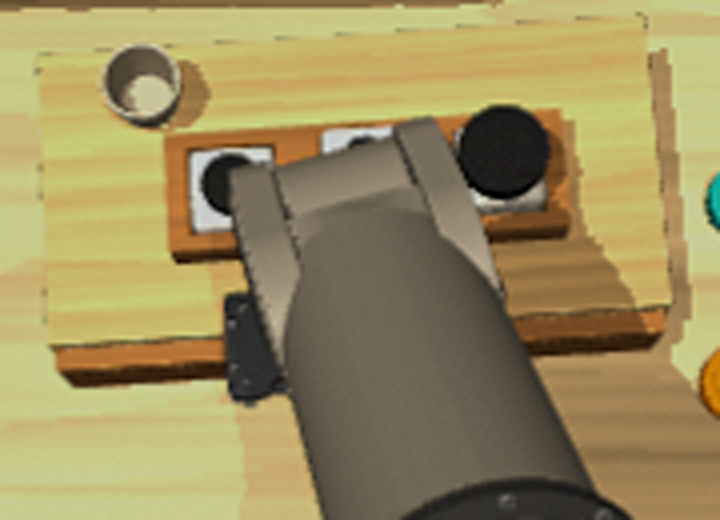

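The drawer is at its hard stop: its travel was about 57 mm and its front lies flush in the view, at crop (360,345). The force rose to 32 N with no further motion. I'll back off, rise, and hover over the cap.

```bash
python3 -m jog '[[[-8,0,0],0],[[-16,0,0],0],[[0,0,-36],0],[[0,0,-36],0],[[0,0,-36],0],[[0,0,-36],0],[[0,0,-36],0],[[0,0,-36],0],[[0,0,0],0]]' 0.75 5
```

```text
t: 5.28
position: [0.5395, -0.0098, 0.2626]
orientation: [[0.998, 0.055, 0.01], [0.055, -0.999, -0.0], [0.01, 0.001, -1.0]]
ft_force: [-0.1, 0.3, 0.4]
width: 0.057
```

```bash
python3 -m jog '[[[27,19,0],0],[[27,19,0],0],[[27,19,0],0],[[27,19,0],0],[[28,19,0],0],[[0,0,10],0],[[0,0,10],0],[[0,0,10],0],[[0,0,0],0]]'; python3 - <<'E'
from h import *
from workcell import ctrl
s=ctrl.sense(); print(s['position'],s['orientation'].round(3).tolist(),s['joints'].round(2))
im,d=grab("scene"); np.savez('scene2.npz',im=im,d=d)
cv2.imwrite('pics/s2.png',cv2.resize(im[150:290,210:400],None,fx=4,fy=4,interpolation=cv2.INTER_CUBIC)[:,:,::-1])
E
```

```text
t: 6.03
position: [0.6758, -0.0967, 0.2229]
orientation: [[0.998, 0.056, -0.003], [0.056, -0.998, 0.0], [-0.003, -0.001, -1.0]]
ft_force: [0.2, 0.8, -0.5]
width: 0.0706
[ 0.67580832 -0.09671227  0.22291623] [[0.998, 0.056, -0.003], [0.056, -0.998, 0.0], [-0.003, -0.001, -1.0]] [ 0.24  0.44 -0.27  1.55  0.12  1.17 -1.56]
```

View pics/s2.png

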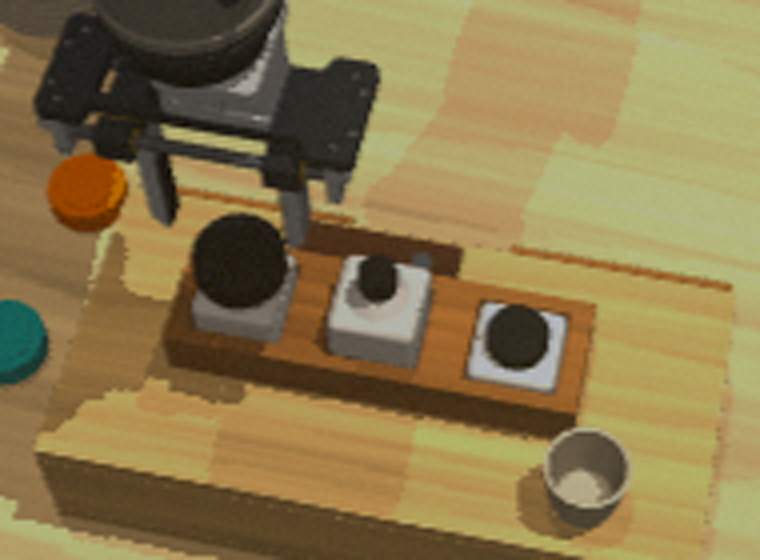

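The hovering fingers show at crop (166,215) and (297,238), astride the cap at (240,260). I'll calibrate the scene camera against the fingers' known position.

```bash
python3 - <<'E'
from h import *
p=np.array([ 0.6758,-0.0967,0.2229]); ty=np.array([.056,-.998,0]);tx=np.array([.998,.056,0])
f=np.load('scene2.npz'); P=cloud("scene",f['d'])
m=(P[...,2]>.222)&(P[...,2]<.262)&(np.hypot(P[...,0]-p[0],P[...,1]-p[1])<.08)
q=P[m]-p; a=q@ty;b=q@tx
for s in(-1,1):
    k=a*s>0; print(s,k.sum(),'ty pct',np.percentile(a[k],[2,50,98]).round(4),'tx',np.percentile(b[k],[2,50,98]).round(4))
# ray check of visible tip points
v,u=np.nonzero(m); print(u.min(),u.max(),v.min(),v.max())
W=onz("scene",[[252,205.5],[284.2,210.3]],.2229); print((W-p)@ty,(W-p)@tx)
# jar body (white) orientation & other jar positions: caps of bystanders as cross-check of row line
g=np.load('scene0.npz');h=np.load('top0.npz')
for n,F,pts in(("scene",g,[(304,219),(339.5,234)]),("top",h,[(321.3,149.5),(288,156)])):
    Q=cloud(n,F['d'])
    for (u,v) in pts: print(n,u,v,Q[int(v),int(u)].round(4))
E
```

```text
-1 55 ty pct [-0.0486 -0.0445 -0.0367] tx [-0.008   0.0086  0.0108]
1 68 ty pct [0.0337 0.0358 0.045 ] tx [-0.0074  0.0076  0.0108]
246 287 193 211
[ 0.03571174 -0.04345791] [0.00602241 0.00296351]
scene 304 219 [ 0.6742 -0.0052  0.2003]
scene 339.5 234 [0.6663 0.0812 0.1539]
top 321.3 149.5 [ 0.6699 -0.0117  0.1983]
top 288 156 [0.6637 0.0743 0.1576]
```

The scene bias from the fingers is about +1.7 mm in y and +1.5 mm in x, so the cap axis is at about (0.676,-0.0965). The tool stands within 0.5 mm of that. The jaws lie along y with about 12 mm clearance to the slim jar. I'll descend and close softly.

```bash
python3 -m jog '[[[0,0,12],0],[[0,0,12],0],[[0,0,12],0],[[0,0,10],0],[[0,0,8],0],[[0,0,3],0],[[0,0,0],0],[[0,0,0],0]]'
```

```text
t: 6.75
position: [0.6775, -0.0975, 0.1686]
orientation: [[0.999, 0.055, 0.0], [0.055, -0.999, 0.0], [0.0, -0.0, -1.0]]
ft_force: [-0.3, 0.1, 0.1]
width: 0.0709
```

```bash
python3 -m jog '[[[0,0,0],0],[[0,0,0],0],[[0,0,0],0],[[0,0,0],0]]' 0.5 4; python3 -c "
from workcell import ctrl
s=ctrl.sense();print(s['ft_force'],s['ft_torque'],s['position'],s['width'])"
```

```text
t: 7.08
position: [0.6777, -0.0972, 0.169]
orientation: [[0.998, 0.055, 0.001], [0.055, -0.998, 0.0], [0.001, -0.0, -1.0]]
ft_force: [0.6, 1.8, 1.1]
width: 0.0574
[0.60956906 1.80025491 1.10396286] [0.39579258 0.01988594 0.03009331] [ 0.67767654 -0.09716599  0.1689858 ] 0.05744973341788838
```

```bash
python3 -m jog '[[[0,0,0],0],[[-1.2,-0.5,2],0],[[0,0,0],0],[[0,0,0],0]]' 0.68 4
```

```text
t: 7.42
position: [0.6759, -0.0972, 0.1663]
orientation: [[0.999, 0.055, -0.0], [0.055, -0.999, -0.0], [-0.0, 0.0, -1.0]]
ft_force: [-0.3, 0.4, 0.2]
width: 0.0638
```

```bash
python3 -m jog '[[[0,0,0],0],[[0,0,0],0],[[0,0,0],0],[[0,0,0],0],[[0,0,0],0],[[0,0,0],0]]' 0.4 45; python3 -c "
from workcell import ctrl
s=ctrl.sense();print(s['ft_force'],s['ft_torque'],s['position'],s['width'])"
```

```text
t: 7.92
position: [0.6761, -0.097, 0.1665]
orientation: [[0.999, 0.055, -0.0], [0.055, -0.999, 0.0], [-0.0, -0.0, -1.0]]
ft_force: [0.2, 1.0, -1.2]
width: 0.057
[ 0.24333382  1.02000643 -1.2396646 ] [ 0.10564073 -0.00665399 -0.0201433 ] [ 0.6761486  -0.09701632  0.1664686 ] 0.057042086942912296
```

```bash
python3 -m jog '[[[0,0,-0.1],-0.07],[[0,0,-0.2],-0.07],[[0,0,-0.2],-0.07],[[0,0,-0.2],-0.07],[[0,0,-0.2],-0.07],[[0,0,-0.2],-0.07]]'; python3 -c "
from workcell import ctrl
s=ctrl.sense();print(s['ft_force'],s['ft_torque'],s['width'])"
```

```text
t: 8.42
position: [0.6761, -0.0972, 0.1674]
orientation: [[0.888, 0.46, -0.0], [0.46, -0.888, 0.0], [-0.0, -0.0, -1.0]]
ft_force: [0.4, 0.4, -3.4]
width: 0.0571
[ 0.41433193  0.41039592 -3.35038467] [ 0.11337636 -0.22115216 -0.24086243] 0.05706913131925497
```

```bash
python3 -m jog '[[[0,0,-0.2],-0.07],[[0,0,-0.2],-0.07],[[0,0,-0.2],-0.07],[[0,0,-0.2],-0.07],[[0,0,-0.2],-0.07],[[0,0,-0.2],-0.07],[[0,0,0],0]]'; python3 -c "
from workcell import ctrl
s=ctrl.sense();print(s['ft_force'],s['ft_torque'],s['width'])
import numpy as np;o=s['orientation'];print(np.degrees(np.arctan2(o[1,0],o[0,0])))"
```

```text
t: 9.0
position: [0.6759, -0.0971, 0.1684]
orientation: [[0.623, 0.782, -0.001], [0.782, -0.623, 0.0], [-0.0, -0.001, -1.0]]
ft_force: [0.6, -0.6, -2.7]
width: 0.0571
[ 0.550773   -0.57605991 -2.73589755] [-0.02270655 -0.04992755  0.00908488] 0.057079554153518175
51.4653471563369
```

```bash
python3 -m jog '[[[0,0,-0.2],-0.068],[[0,0,-0.2],-0.068],[[0,0,-0.2],-0.068],[[0,0,-0.2],-0.068],[[0,0,0],-0.068],[[0,0,0],-0.068],[[0,0,0],-0.068],[[0,0,0],-0.068],[[0,0,0],0]]'; python3 - <<'E'
from h import *
s=ctrl.sense();print(s['ft_force'],s['ft_torque'],s['width'])
o=s['orientation'];print(np.degrees(np.arctan2(o[1,0],o[0,0])))
im,d=grab("scene"); cv2.imwrite('pics/s3.png',cv2.resize(im[160:260,225:345],None,fx=6,fy=6,interpolation=cv2.INTER_CUBIC)[:,:,::-1])
E
```

```text
t: 9.75
position: [0.6761, -0.0969, 0.1696]
orientation: [[0.13, 0.991, -0.0], [0.991, -0.13, 0.0], [0.0, -0.0, -1.0]]
ft_force: [-1.7, 1.5, 0.0]
width: 0.0573
[-1.71485357  1.46050738  0.01424528] [0.32104047 0.3070029  0.03039388] 0.0573394722645374
82.5025125745138
```

View pics/s3.png

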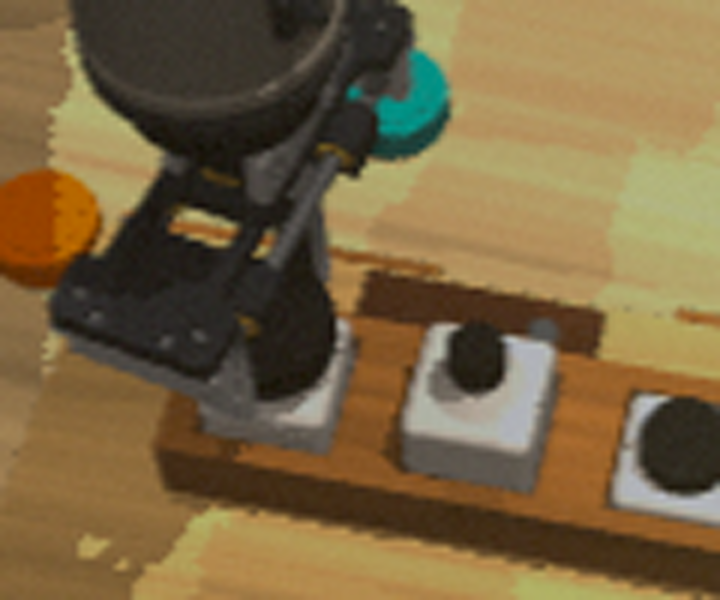

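The turn is 79.3° at the tool and the jar sits square in its well. The cap is held at crop (290,340). I'll lift gently and watch the force.

```bash
python3 -m jog '[[[0,0,-1],0],[[0,0,-1],0],[[0,0,-2],0],[[0,0,-2],0]]'
```

```text
t: 10.13
position: [0.6763, -0.0971, 0.1759]
orientation: [[0.133, 0.991, 0.0], [0.991, -0.133, -0.0], [-0.0, 0.0, -1.0]]
ft_force: [-0.3, 1.9, -1.0]
width: 0.0573
```

```bash
python3 -m jog '[[[0,0,-4],0],[[0,0,-5],0],[[0,0,-6],0],[[0,0,-6],0],[[0,0,-6],0],[[0,0,-5],0],[[0,0,-3],0],[[0,0,0],0],[[0,0,0],0],[[0,0,0],0],[[0,0,0],0],[[0,0,0],0]]'; python3 - <<'E'
from h import *
s=ctrl.sense();print(s['ft_force'],s['width'])
im,d=grab("scene"); cv2.imwrite('pics/s4.png',cv2.resize(im[150:270,215:355],None,fx=5,fy=5,interpolation=cv2.INTER_CUBIC)[:,:,::-1])
P=cloud("scene",d); dark=(im.max(2)<60)&(np.hypot(P[...,0]-.676,P[...,1]+.097)<.034)&(P[...,2]>.195)&(P[...,2]<.245)
print(dark.sum(),np.percentile(P[dark][:,2],[1,5,50,95,99]))
r=(im.min(2)>110)&(np.hypot(P[...,0]-.676,P[...,1]+.097)<.03)&(P[...,2]>.14); print(r.sum(),np.percentile(P[r][:,2],[50,90,95]) if r.any() else 0)
im,d=grab("top"); T=cloud("top",d)
cv2.imwrite('pics/t4.png',cv2.resize(im[100:235,230:410],None,fx=4,fy=4,interpolation=cv2.INTER_CUBIC)[:,:,::-1])
E
```

```text
t: 11.13
position: [0.676, -0.097, 0.2103]
orientation: [[0.132, 0.991, -0.0], [0.991, -0.132, 0.0], [0.0, -0.001, -1.0]]
ft_force: [-0.5, -0.0, -1.4]
width: 0.057
[-0.49517799 -0.03343966 -1.40364775] 0.057025575283686555
247 [0.21719892 0.22068958 0.23514845 0.23932689 0.24255203]
205 [0.62429871 0.62745287 0.641517  ]
```

View pics/s4.png

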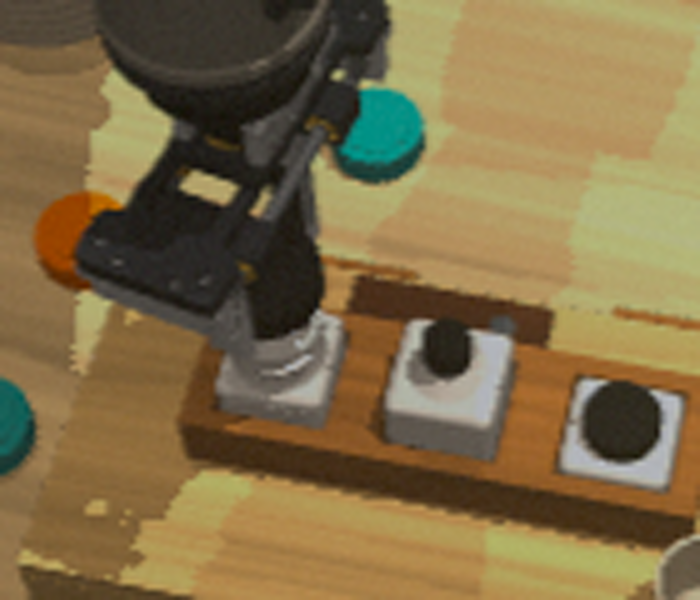

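View pics/t4.png

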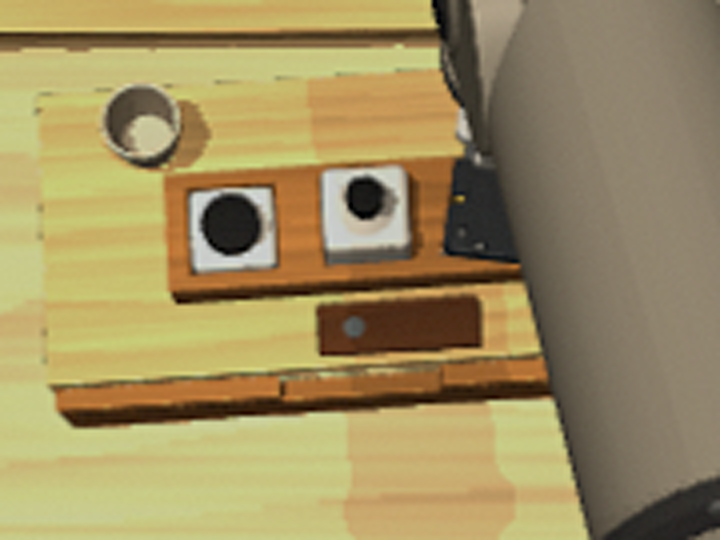

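The cap at crop (285,290) is lifted clear. The jar's white neck shows at (285,355), with the jar seated in its well. The gap is about 30–34 mm. In the top view the drawer front is flush with the chest at (170,395). I'll check the drawer face numerically and hand in.

```bash
python3 - <<'E'
from h import *
im,d=grab("top"); P=cloud("top",d)
a=np.load('top1.npz'); A=cloud("top",a['d'])
for u in (252,264,276,282):
    for Q in(A,P):
        col=Q[175:232,u]; k=np.where(col[:,2]>0.05)[0]; print(u,col[k.max()].round(4),end=' ')
s=ctrl.sense();print(s['t'],np.abs(s['qd']).max(),s['width'])
if True: print(ctrl.sign_off())
E
```

```text
252 [0.5566 0.1801 0.0637] 252 [0.5563 0.1799 0.0653] 264 [0.5579 0.1483 0.055 ] 264 [0.5587 0.1489 0.0502] 276 [0.5607 0.1152 0.0538] 276 [0.5599 0.1146 0.0587] 282 [0.5611 0.0987 0.0513] 282 [0.5606 0.0985 0.0539] 11.2833 0.003481954043502655 0.05717806767514379
the job is handed in; nothing more can be done
None
```

The drawer is home and the widest black cap is off its jar. I handed in at 11.3 s with the cap held still, about 3 cm above the mouth.

- **Drawer:** I pushed it about 57 mm to its hard stop. The force rose to 32 N with no further movement. The view after the push shows the front flush. Its face had not moved by the final check, within about 1 mm.
- **Cap:** I gripped it at 45 N and turned the tool 79° anticlockwise. Allowing for the jar's give, that is about 76–77° at the cap. The lift then met almost no force, and the jar stayed seated in its well.
- **Final hold:** the tool is upright. The cap's lower edge is 30 mm above the mouth from the arm's position, or about 32–34 mm from the camera depth.

**Checks that disagreed or were missing:**
- The two cameras differed by about 5 mm on the cap's y position. I settled it by checking the scene camera against the fingers' known position.
- I felt about 26 N of upward force while pressing the drawer to its stop. I took this for friction on the drawer front.
- I inferred the catch from the travel and the hard stop, because I did not record its click.
- I did not measure the cap's turn by its own mark. The steady grip width gave no sign of slipping.

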